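# Turn the specimen block for the second microscope pass

### The job

The first pass on the metal block is finished: its broad side stands against the upright bracket of the side-looking microscope. Take the block off, turn it a quarter and set it back upright on the stage so that its narrow end with the round specimen disc is flush against the bracket with the disc centred in the window, and let go of it. Then push the arm of the roller-lever limit switch over until it clicks to start the second pass, let it spring back, and leave the block in place and everything else on the bench where it stands.

Things in the scene. Friction and masses are not known exactly. Their poses are not given: they have to be found in the camera images.
- stage: Fixed microscope: black stage plate, x -120..120, y -165..195 mm, top 12 above bench. On it a bent bracket: upright aluminium bar, 180 long in x (centred), 6 thick, top 74 above bench; working face y = 0 looks to -y, where the block goes and the plate is clear. Optics behind (+y, to 295), up to 104 high. Origin: bench level below mid-face; z up. Place and yaw (+-0.35 rad) vary.
- window (a point): Centre of the square 40 x 40 mm window in the bracket's bar, in the working face, 42 mm above the bench; axes as the stage.
- sample: Loose aluminium block 62 (x) x 42 (y) x 66 mm high, 0.35-0.65 kg. Origin: centre of underside; z up. +x end: specimen disc; there the top is stepped down 12 mm over 20 mm. Starts upright on the stage, axes parallel to the stage's, +y side 1.5-3 mm off the bar, up to 20 mm off centre. Bar and block are about equally high: no finger fits between, so at the bar fingers must close along it.
- specimen (a point): Centre of the flush dark round specimen disc (26 mm diameter) on the block's narrow +x end face; block frame (31, 0, 30) mm.
- switch: Fixed roller-lever limit switch: steel foot 100 x 90 mm, grey upright housing 42 x 36 mm, top 88 mm above bench. Origin on the bench, z up. The arm stands upright beside the housing, on its +y side (pivot at y = 30, z = 70 mm, axis along y), and is pushed towards +x, roughly away from the robot. Place and yaw (+-0.4 rad) vary.
- roller (a point): Centre of the black roller (20 mm diameter, 16 mm wide along y) at the end of the switch's arm, 65 mm from the pivot; 135 mm above the bench at rest. It moves with the arm.
- switch_arm (a joint): Angle of the switch's arm, rad: 0 upright at rest, grows as the roller is pushed to the switch's +x. Clicks at 0.5 (roller moved 31 mm, sunk 8 mm); stop at 0.95 (53 mm). Springs back to 0; about 1 N at the roller at first, 3 N at the click.
- slide_box: closed grey plastic slide box 95 x 80 x 34 mm beside the stage; bystander, origin under its centre
- dish: closed flat glass dish, 92 mm across, 16 mm high, beside the stage, next to the slide box; bystander, origin under its centre
- bottle: amber glass bottle, 52 mm across, 110 mm high, to the right of the limit switch; bystander, origin under its centre
- beaker: open glass beaker, 72 mm across, 85 mm high; bystander, origin under its centre
- mount: black resin disc 40 mm across, 25 mm high; bystander, origin under its centre
- screwdriver: screwdriver 170 mm long lying flat near the robot; bystander
Not all that is in view belongs to the job. Leave any turquoise look-alike of the sample alone. Of the things that look like the switch, take the one that is nearest to the robot's base at the start.

How it is judged:
On the way, in this order (a step that is already met when the one before it is completed fails the run):
1. the block stands on the stage with its specimen end flush against the bracket and the disc centred in the window, and is released (y of specimen in the frame of stage above -0.003 m and x of specimen in the frame of stage between -0.006 and 0.006 m and angle between the x axis of sample and the y axis of stage, either way round below 0.06 rad and angle between sample's own z axis and vertical below 0.05 rad and z of sample in the frame of stage between 0.008 and 0.016 m and contact force between the fingers and sample below 0.1 N), for 0.3 s.
2. the limit switch's arm is pushed over past its click while the block stays seated (y of specimen in the frame of stage above -0.003 m and x of specimen in the frame of stage between -0.006 and 0.006 m and angle between the x axis of sample and the y axis of stage, either way round below 0.06 rad and angle between sample's own z axis and vertical below 0.05 rad and z of sample in the frame of stage between 0.008 and 0.016 m and value of joint switch_arm above 0.5 rad), for 0.05 s.
At the end, for the whole second after the job is handed in: Block upright on the stage, released, at rest, specimen end against the bracket (disc within 3 mm of its face, square within 0.06 rad, within 6 mm of the window centre along it); then the switch arm pushed past 0.5 rad and back below 0.1; no bystander moved over 30 mm (all of step 1 and value of joint switch_arm below 0.1 rad and linear speed of sample below 0.02 m/s); the robot touches nothing.
It fails at once if a bystander on the bench is moved by more than 30 mm (distance of any of slide_box, dish, bottle, beaker, mount, screwdriver from where it was at the start of the episode above 0.03 m).
It also fails if it takes over 62 s, if anything falls off the work surface, if the arm or the gripper's body presses on something with over 40 N, if the wrist force passes 120 N, or if a joint passes its speed limit or range.

### The arm

A 6-joint arm with a two-finger parallel gripper is mounted at the origin on the work surface. World frame = base frame: x ahead of the robot, y to its left, z up, the work surface at z = 0. Lengths are in m, angles in rad, forces in N, time in s.
With the tool pointing down it reaches from about 0.375 to 0.975 m from the base axis. Payload 3.8 kg.
Tool frame: the origin (TCP) lies between the finger pads; the fingertips stand 22 mm ahead of it and the grasp point (between the pads) lies 3 mm ahead of it; z points along the fingers, y is the direction in which the jaws open and shut (so a half turn about z gives the same grasp; the last joint's range is limited). The gripper opens to 85 mm and grips with 20 to 120 N. Pads are 22 mm wide; open, the fingers measure 114 mm over their backs; the gripper's body (76 mm by 85 mm) begins 54 mm behind the grasp point. The pads swing forward as they close: fully open they stand 13 mm farther back than shut.
Start: joints at [-1.215, 0.264, 1.604, -0, 1.274, -0.037], TCP at [0.258, -0.624, 0.253] pointing down, gripper open.
Joint ranges: [-2.63, 2.63], [-0.94, 2.18], [0.31, 2.57], [-1.31, 4.45], [0, 2.66], [-2.55, 2.55]. Speed limits (rad/s): [2.57, 2.57, 3.14, 3.14, 3.14, 3.14].

### API

Orientations are given as a rotation vector (axis times angle).
In Python, from workcell import * gives the robot as it stands.
- The arm moves only by the tool step_arm, never from a script. Its argument "motion" is a list that holds one entry, the list of rows, each a list of 7 numbers: the finger opening in m, from 0 to 0.0854, then the shift along the world's x, y, z in m, then the turn, a rotation vector about the world's x, y, z in degrees. A call has exactly 8 rows; each row is the pose to reach, as a shift and turn from the pose measured when the call began; what a row does not reach only later rows make up. A row lasts 1/8 s, in which the tool goes at most 62.5 mm and 10.7 degrees, less where a joint would pass 70% of its speed; a pose out of reach is approached as far as the arm can. A call with a gripper value outside its range is refused whole. The fingers move at their own pace and stop on an object; "newtons" is the grip in N (left out, the last holds). Time passes only in rows, so rows that repeat a pose let the fingers close, or fill a call up. It gives the time, the measured TCP pose, the force and the opening at its end, in the units of the state.
- read_state(): the state, without advancing time (a new reading comes with each control period).
- read_camera(name): name is "scene" or "top" or "wrist"; returns (picture, depth): 420x560x3 uint8, blue, green, red; 420x560 float32, m along the optical axis (not along the pixel's ray), 0 where there is no reading.
- get_calibration(name): a dict with "K" (3x3 intrinsics, pixels), "world_from_camera" (4x4, takes a point from camera to world coordinates). Camera axes: x right, y down, z forward; pixel columns grow to the right and rows downward; lengths in m; the calibration is good to about 2 mm. A picture is of the moment at which its call begins: read the wrist's pose just before it. get_calibration takes no time and is no camera call; for the wrist camera it gives the pose at the moment of the call.
- finish_job(): hands the job in, once; it reports no verdict.
Trained networks look in the newest picture that a camera, given by its name, has taken for a name from the list of things; names that differ only in an ending like _2 or _b are one class to them, and where a whole thing is asked for, a point or a joint stands for the part that bears it (a point fixed in the world has none). Each returns a list of dicts, best first, with "score" (0 to 1); they miss things now and then, are a little off and sometimes report something else, mostly with a low value. They report only what shows in the picture. A call takes as long as a camera call. They do not tell look-alikes from the thing itself.
- spot_in(camera, thing): "xyz" ([x, y, z] in m, in the coordinates of the camera as it stood for that picture, good to about 4 mm: the middle of the surface that is visible of it).
- regions_of(camera, thing): "region" (420x560 bool, what is visible of it).
The state is a dict: "time": time; "q": joint angles; "joint_vel": joint speeds; "joint_torque": joint torques, N m; "tool_pos": TCP position; "tcp_rot": TCP orientation; "wrist_force": force on the tool from outside, world axes, zero at the start; "torque": the same for the moment, N m; "width": opening from 0.0 (shut) to 1.0 (fully open).
Only numpy, scipy, OpenCV 4.12 (cv2) and the standard library are available. Lean on these libraries where they do the work, as an engineer would, in place of code of your own. Each camera call takes 0.05 s, during which the arm holds its last target. There are 200 camera calls.

## Working session

There is one attempt and no reset: what is moved stays moved. The work goes in short steps, Python scripts to look and compute and a tool call to move; the robot and the scene stay as the last step left them, time stands still between calls to the robot, and variables do not carry over. Pictures are saved under pics/ and viewed, on a budget of 10 in all, crops included, one or two more only if the job needs it, and the job is handed in when it is done.

Besides the shell and the picture viewer there is one more tool, called after "Call:" as name(argument=value, ...) on one line, values as JSON. step_arm: Moves the arm, as the interface text tells. Its arguments: {"type":"object","properties":{"motion":{"type":"array"},"newtons":{"type":"number"}},"required":["motion"]}

```bash
ls; mkdir -p pics; cat > h.py <<'E'
from workcell import *
import numpy as np, cv2
def pts(cam, depth, cal=None):
    c=cal or get_calibration(cam); K=c["K"]; T=np.array(c["world_from_camera"])
    v,u=np.mgrid[:depth.shape[0],:depth.shape[1]]
    P=np.stack([(u-K[0][2])*depth/K[0][0],(v-K[1][2])*depth/K[1][1],depth],-1)
    W=P@T[:3,:3].T+T[:3,3]; W[depth<=0]=np.nan
    return W
def w(cam,p):
    T=np.array(get_calibration(cam)["world_from_camera"]); return T[:3,:3]@np.array(p)+T[:3,3]
E
python3 - <<'E'
from h import *
for c in ["scene","top"]:
    p,d=read_camera(c); cv2.imwrite(f"pics/{c}0.png",p); np.save(f"{c}0.npy",d)
    for t in ["stage","sample","specimen","switch","roller","slide_box","dish","bottle","beaker","mount","screwdriver"]:
        print(c,t,[(np.round(w(c,r["xyz"]),3).tolist(),round(r["score"],2)) for r in spot_in(c,t)])
print(read_state())
E
```

```text
pics
scene stage [([0.579, 0.166, 0.014], 0.62), ([0.777, 0.061, 0.036], 0.55)]
scene sample [([0.587, 0.076, 0.062], 0.67), ([0.338, 0.122, 0.043], 0.59), ([0.579, 0.166, 0.012], 0.24)]
scene specimen [([0.338, 0.125, 0.044], 0.66), ([0.585, 0.073, 0.065], 0.62)]
scene switch [([0.586, -0.29, 0.007], 0.93), ([0.738, -0.463, 0.013], 0.88)]
scene roller [([0.719, -0.441, 0.129], 0.82), ([0.567, -0.263, 0.133], 0.59)]
scene slide_box [([0.778, 0.058, 0.034], 0.85)]
scene dish [([0.741, 0.185, 0.015], 0.95), ([0.78, 0.062, 0.035], 0.34)]
scene bottle [([0.606, -0.408, 0.063], 0.81)]
scene beaker []
scene mount [([0.726, -0.324, 0.024], 0.81), ([0.778, 0.062, 0.036], 0.72)]
scene screwdriver [([0.233, -0.373, 0.025], 0.61)]
top stage [([0.542, 0.16, 0.014], 0.87)]
top sample [([0.318, 0.122, 0.067], 0.73), ([0.565, 0.083, 0.074], 0.57)]
top specimen [([0.321, 0.128, 0.063], 0.86), ([0.57, 0.081, 0.077], 0.57)]
top switch [([0.559, -0.283, 0.008], 0.78), ([0.714, -0.457, 0.008], 0.71)]
top roller [([0.716, -0.438, 0.135], 0.63), ([0.563, -0.258, 0.143], 0.61), ([0.561, -0.281, 0.005], 0.4
[... 286 characters left out ...]
3], 0.7), ([0.777, -0.214, 0.045], 0.31)]
{'time': 1.2, 'q': array([-1.21488658e+00,  2.63895359e-01,  1.60401297e+00,  8.39659324e-06,
        1.27369600e+00, -3.69123457e-02]), 'joint_vel': array([-0.00016405,  0.00132635,  0.00033829,  0.00025826, -0.00043264,
       -0.00048731]), 'joint_torque': array([-5.07218865e-04, -5.15089524e+01, -3.67723989e+01, -2.86854565e-04,
        1.13873994e-03, -1.16333857e-05]), 'tool_pos': array([ 0.25837755, -0.62358041,  0.25327583]), 'tcp_rot': array([-3.08117833e+00, -6.13077552e-01, -9.53936737e-06]), 'wrist_force': array([-0.01483145, -0.22823959,  0.24330304]), 'torque': array([ 0.02238066, -0.05225801,  0.00523942]), 'width': 1.0005125238849968}
```

View pics/top0.png

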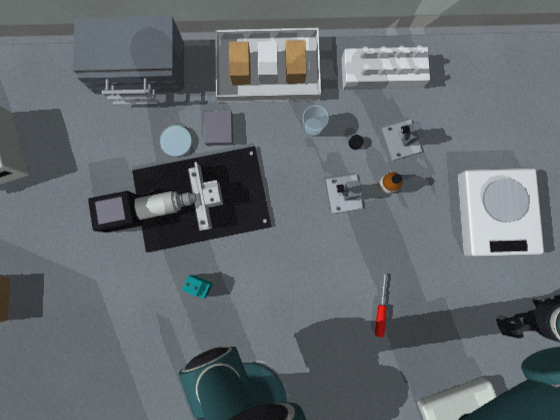

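View pics/scene0.png

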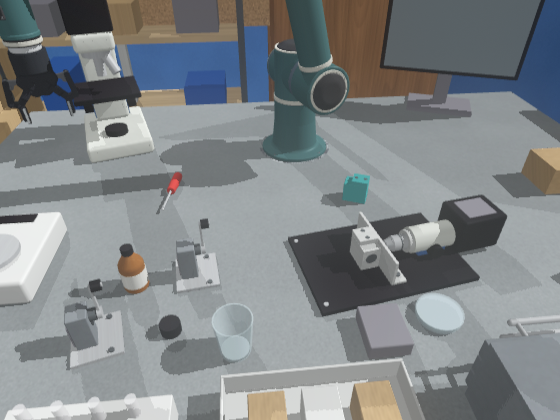

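The top view has the robot base at the bottom. The stage is on the left, with the bar at about (203,195) and the block at (211,192). The nearest switch is at (344,193), with its look-alike at (403,138). The teal decoy is at (197,287). In the scene view the block's disc at (371,258) faces away from the robot, so block +x is roughly world +x. Next I'll measure the poses from depth.

```bash
python3 - <<'E'
from h import *
for c in ["top","scene"]:
    d=np.load(f"{c}0.npy"); W=pts(c,d); p=cv2.imread(f"pics/{c}0.png")
    R=(W[...,0]>.4)&(W[...,0]<.72)&(W[...,1]>-.05)&(W[...,1]<.3)
    # plate: dark, z~12
    m=R&(p.max(-1)<40)&(abs(W[...,2]-.012)<.006)
    q=W[m][:,:2]; r=cv2.minAreaRect((q*1000).astype(np.float32)); print(c,"plate",np.round(r[0],1),np.round(r[1],1),r[2],m.sum(),np.median(W[m][:,2]))
    z=W[...,2]; m=R&(z>.06)&(z<.086)&(W[...,1]<.16)
    print("z hist",np.histogram(z[m],bins=13,range=(.06,.086)))
    for lo,hi in ((.069,.0765),(.0765,.083)):
        mm=m&(z>lo)&(z<hi); q=(W[mm][:,:2]*1000).astype(np.float32); r=cv2.minAreaRect(q); print(lo,np.round(r[0],1),np.round(r[1],1),r[2],len(q))
d=np.load("top0.npy"); W=pts("top",d); p=cv2.imread("pics/top0.png")
print(np.linalg.norm(W[195,203]-W[196,204]))
crop=cv2.resize(p[120:260,80:380],None,fx=2.6,fy=2.6,interpolation=cv2.INTER_CUBIC); cv2.imwrite("pics/crop1.png",crop)
E
```

```text
top plate [565.3 121.4] [237.9 357.5] 9.846850395202637 7274 0.011847787762653272
z hist (array([ 28,  26,  38,  35,  28,  41,  58,  87, 104,  82,  37,   4,   0]), array([0.06 , 0.062, 0.064, 0.066, 0.068, 0.07 , 0.072, 0.074, 0.076,
       0.078, 0.08 , 0.082, 0.084, 0.086]))
0.069 [570.1  87.7] [178.5  50. ] 9.814019203186035 221
0.0765 [569.2  86.7] [166.4  48.1] 11.141106605529785 204
scene plate [0. 0.] [0. 0.] 0.0 0 nan
z hist (array([ 61,  41,  70, 124,  67,  44,  64, 129,  77, 178,  37,   0,   0]), array([0.06 , 0.062, 0.064, 0.066, 0.068, 0.07 , 0.072, 0.074, 0.076,
       0.078, 0.08 , 0.082, 0.084, 0.086]))
0.069 [571.9  85.7] [180.3  51. ] 10.161051750183105 290
0.0765 [575.   85.3] [128.5  48.9] 10.147261619567871 267
0.004374734501569108
  return _methods._mean(a, axis=axis, dtype=dtype,
  ret = ret.dtype.type(ret / rcount)
```

View pics/crop1.png

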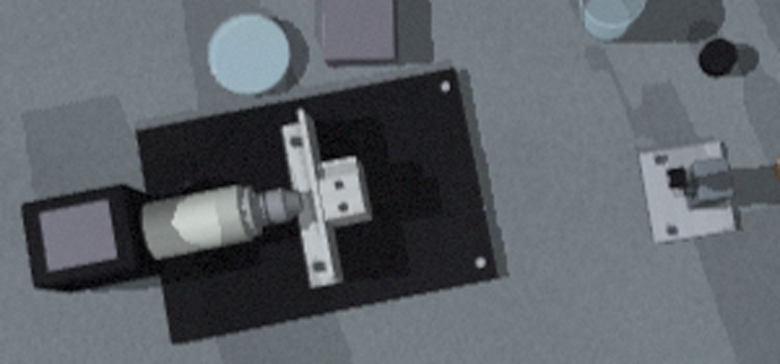

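Call:
step_arm(motion=[[[0.085,0.022,0.05,0.005,0,0,5],[0.085,0.044,0.1,0.01,0,0,10],[0.085,0.066,0.15,0.015,0,0,15],[0.085,0.088,0.2,0.02,0,0,20],[0.085,0.11,0.25,0.02,0,0,25],[0.085,0.132,0.3,0.02,0,0,30],[0.085,0.154,0.35,0.02,0,0,35],[0.085,0.176,0.4,0.02,0,0,40]]])

```text
time: 2.2
tool_pos: [0.4349, -0.222, 0.2737]
tcp_rot: [2.683, 1.633, 0.001]
wrist_force: [0.6, 0.5, 0.6]
width: 0.995
```

Call:
step_arm(motion=[[[0.085,0.022,0.05,0,0,0,6],[0.085,0.044,0.1,0,0,0,12],[0.085,0.066,0.15,0,0,0,18],[0.085,0.088,0.2,0,0,0,24],[0.085,0.11,0.25,0,0,0,30],[0.085,0.126,0.29,0,0,0,34],[0.085,0.13,0.305,0,0,0,37],[0.085,0.13,0.305,0,0,0,37]]])

```text
time: 3.2
tool_pos: [0.5647, 0.0834, 0.2735]
tcp_rot: [2.024, 2.402, 0.0]
wrist_force: [0.4, -1.2, 1.1]
width: 0.993
```

```bash
cat >> h.py <<'E'
from scipy.spatial.transform import Rotation as Rt
YAW=np.radians(9.9); O=np.array([.568,.106,0])
RS=Rt.from_euler("z",YAW).as_matrix()
def S(Wp): return (np.asarray(Wp)-O)@RS   # world->stage
def Wd(s): return RS@np.asarray(s)+O
def tool():
    s=read_state(); R=Rt.from_rotvec(s["tcp_rot"]).as_matrix()
    print("t",s["time"],"tcp",np.round(s["tool_pos"],4),"stage",np.round(S(s["tool_pos"])*1000,1),"tooly deg",np.degrees(np.arctan2(R[1,1],R[0,1])).round(2),"z",R[:,2].round(3),"F",s["wrist_force"].round(2),"w",round(s["width"],3),"q",s["q"].round(2)); return s,R
E
python3 - <<'E'
from h import *
tool()
cal=get_calibration("wrist"); p,d=read_camera("wrist"); cv2.imwrite("pics/w1.png",p); np.save("w1.npy",d)
print(np.round(cal["world_from_camera"],3).tolist(), cal["K"])
W=pts("wrist",d,cal); s=S(W.reshape(-1,3))*1000
ok=np.isfinite(s[:,0])&(abs(s[:,0])<110)&(s[:,1]>-100)&(s[:,1]<12)
s=s[ok]; print(np.histogram(s[:,2],bins=20,range=(0,90)))
np.save("w1s.npy",s)
E
```

```text
t 3.2 tcp [0.5647 0.0834 0.2735] stage [ -7.1 -21.7 273.5] tooly deg 9.74 z [ 0.001 -0.    -1.   ] F [ 0.36 -1.18  1.05] w 0.993 q [ 0.1   0.06  1.81 -0.    1.28 -0.07]
[[0.986, 0.161, 0.05, 0.552], [0.168, -0.939, -0.299, 0.159], [-0.001, 0.303, -0.953, 0.393], [0.0, 0.0, 0.0, 1.0]] [[345.22557494   0.         278.15819042]
 [  0.         345.22557494 206.11243327]
 [  0.           0.           1.        ]]
(array([    0,    25, 11425,  1164,   333,    53,   105,    82,    62,
         129,    73,    79,   132,   121,   955,   266,  1595,  1607,
           0,     0]), array([ 0. ,  4.5,  9. , 13.5, 18. , 22.5, 27. , 31.5, 36. , 40.5, 45. ,
       49.5, 54. , 58.5, 63. , 67.5, 72. , 76.5, 81. , 85.5, 90. ]))
```

View pics/w1.png

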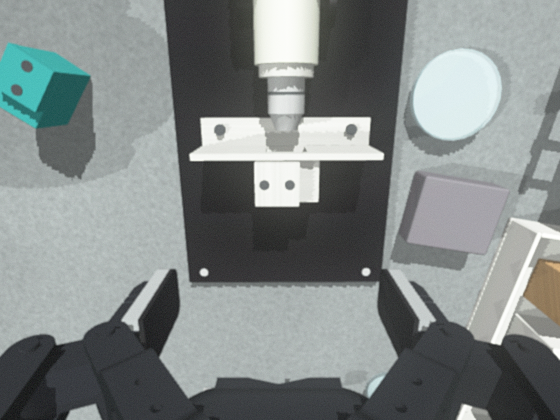

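The wrist view shows the bar edge along row 155 (columns 190–383) and the block at (253–319, 162–207). The step and disc end are on the right (+x), so the orientation is as expected. Next I'll measure the edges.

```bash
python3 - <<'E'
from h import *
s=np.load("w1s.npy")
def ext(m,n):
    q=s[m]; r=cv2.minAreaRect(q[:,:2].astype(np.float32)); print(n,len(q),"x",np.percentile(q[:,0],[.3,2,98,99.7]).round(1),"y",np.percentile(q[:,1],[.3,2,98,99.7]).round(1),"z",np.median(q[:,2]).round(1),"rect",np.round(r[0],1),np.round(r[1],1),round(r[2],2))
z=s[:,2]
ext((z>71)&(z<82)&(s[:,1]>-3),"bar")
ext((z>75)&(z<84)&(s[:,1]<-5),"block top")
ext((z>62)&(z<69)&(s[:,1]<-5),"step")
ext((z>62)&(z<84)&(s[:,1]<-5),"block all")
ext((z>72)&(z<84),"bar+block")
# bar face edge line fit
b=s[(z>70)&(z<82)&(s[:,1]>-4)&(s[:,1]<10)]
for side,f in(("min",np.min),("max",np.max)):
    xs=np.arange(-80,80,6); ys=[f(b[abs(b[:,0]-x)<3][:,1]) if (abs(b[:,0]-x)<3).any() else np.nan for x in xs]
    k=(abs(xs)>45)&np.isfinite(ys); print(side,np.polyfit(xs[k],np.array(ys)[k],1), np.round(ys,1))
E
```

```text
bar 1297 x [-89.2 -86.2  86.6  89.9] y [-1.6 -1.4  4.5  4.7] z 73.1 rect [0.4 1.5] [  6.5 180.5] 89.99
block top 1867 x [-29.4 -28.7  11.6  12.4] y [-45.3 -44.9  -5.5  -5.1] z 77.2 rect [ -8.5 -25.3] [40.5 42.1] 89.7
step 776 x [13.6 13.8 32.  32.4] y [-45.2 -44.8  -5.8  -5.4] z 65.1 rect [ 23.  -25.1] [40.4 19.1] 89.6
block all 2644 x [-29.4 -28.3  31.   32.2] y [-45.3 -44.9  -5.7  -5.1] z 76.8 rect [  1.5 -25.3] [62.2 40.6] 0.0
bar+block 3202 x [-88.3 -80.7  79.9  89.1] y [-45.3 -44.    4.4   4.6] z 76.5 rect [  0.3 -20.5] [ 50.2 180.5] 89.71
min [ 0.00307888 -1.02225271] [-1.2 -1.2 -1.2 -1.2 -1.4 -1.3 -1.4 -1.3 -3.4 -3.5 -3.5 -3.6 -3.8 -3.6
 -3.7 -3.7 -1.7 -1.7 -1.7 -1.8 -0.8 -0.6 -0.8 -0.7 -1.  -0.8 -1. ]
max [-6.26517133e-05  4.62079692e+00] [4.6 4.6 4.7 4.6 4.6 4.6 4.5 4.5 4.5 4.5 4.5 4.6 4.8 4.8 4.7 4.4 4.7 4.4
 4.6 4.7 4.6 4.7 4.6 4.7 4.5 4.6 4.6]
```

Call:
step_arm(motion=[[[0.085,0.009,-0.001,-0.03,0,0,0],[0.085,0.009,-0.001,-0.07,0,0,0],[0.085,0.009,-0.001,-0.11,0,0,0],[0.085,0.009,-0.001,-0.15,0,0,0],[0.085,0.009,-0.001,-0.18,0,0,0],[0.085,0.009,-0.001,-0.205,0,0,0],[0.085,0.009,-0.001,-0.215,0,0,0],[0.085,0.009,-0.001,-0.215,0,0,0]]])

```text
time: 4.25
tool_pos: [0.573, 0.0804, 0.0583]
tcp_rot: [2.029, 2.399, -0.002]
wrist_force: [-1.1, -0.6, 0.0]
width: 0.998
```

Call:
step_arm(motion=[[[0.05,0,0,0,0,0,0],[0.05,0,0,0,0,0,0],[0.05,0,0,0,0,0,0],[0.05,0,0,0,0,0,0],[0.05,0,0,0,0,0,0],[0.05,0,0,0,0,0,0],[0.05,0,0,0,0,0,0],[0.05,0,0,0,0,0,0]]], newtons=60)

```text
time: 5.25
tool_pos: [0.5743, 0.0803, 0.0601]
tcp_rot: [2.027, 2.397, 0.001]
wrist_force: [-1.8, -1.4, 5.5]
width: 0.719
```

Call:
step_arm(motion=[[[0.05,0,0,0.01,0,0,0],[0.05,0.002,-0.01,0.02,0,0,0],[0.05,0.007,-0.04,0.025,0,0,0],[0.05,0.012,-0.07,0.025,0,0,10],[0.05,0.012,-0.07,0.025,0,0,20],[0.05,0.012,-0.07,0.025,0,0,30],[0.05,0.012,-0.07,0.025,0,0,40],[0.05,0.012,-0.07,0.025,0,0,50]]])

```text
time: 6.25
tool_pos: [0.586, 0.0097, 0.085]
tcp_rot: [0.816, 3.032, 0.002]
wrist_force: [-0.0, -0.3, -5.8]
width: 0.713
```

Call:
step_arm(motion=[[[0.05,0,0,0,0,0,10],[0.05,0,0,0,0,0,20],[0.05,0,0,0,0,0,30],[0.05,0,0,0,0,0,40],[0.05,0,0,-0.005,0,0,40],[0.05,0,0,-0.012,0,0,40],[0.05,0,0,-0.018,0,0,40],[0.05,0,0,-0.02,0,0,40]]])

```text
time: 7.25
tool_pos: [0.5852, 0.0096, 0.064]
tcp_rot: [0.269, -3.129, -0.003]
wrist_force: [-0.3, 0.3, -4.5]
width: 0.719
```

```bash
python3 - <<'E'
from h import *
tool()
E
```

```text
t 7.25 tcp [0.5852 0.0096 0.064 ] stage [  0.4 -97.9  64. ] tooly deg 99.83 z [-0.001  0.002 -1.   ] F [-0.27  0.26 -4.48] w 0.719 q [-0.03  0.28  1.96  0.    0.9  -1.77]
```

Call:
step_arm(motion=[[[0.05,0,0,-0.002,0,0,0],[0.05,0,0,-0.003,0,0,0],[0.05,0,0,-0.004,0,0,0],[0.05,0,0,-0.0045,0,0,0],[0.05,0,0,-0.0045,0,0,0],[0.05,0,0,-0.0045,0,0,0],[0.05,0,0,-0.0045,0,0,0],[0.05,0,0,-0.0045,0,0,0]]])

```text
time: 8.25
tool_pos: [0.5854, 0.0096, 0.0601]
tcp_rot: [0.269, -3.13, -0.003]
wrist_force: [-3.6, -0.4, 4.7]
width: 0.72
```

Contact is made (the force went from −4.5 to +4.7 N), so I'll open, rise, and turn back by 90°.

Call:
step_arm(motion=[[[0.085,0,0,0,0,0,0],[0.085,0,0,0,0,0,0],[0.085,0,0,0,0,0,0],[0.085,0,0,0,0,0,0],[0.085,0,0,0.015,0,0,0],[0.085,0,0,0.045,0,0,0],[0.085,0,0,0.08,0,0,0],[0.085,0,0,0.11,0,0,-5]]])

```text
time: 9.25
tool_pos: [0.586, 0.0096, 0.1728]
tcp_rot: [-0.129, 3.137, 0.002]
wrist_force: [1.5, 0.3, -0.3]
width: 0.99
```

Call:
step_arm(motion=[[[0.085,0,0,0.02,0,0,-10],[0.085,0,0,0.04,0,0,-20],[0.085,0,0,0.05,0,0,-30],[0.085,0,0,0.05,0,0,-40],[0.085,0,0,0.05,0,0,-50],[0.085,0,0,0.05,0,0,-60],[0.085,0,0,0.05,0,0,-70],[0.085,0,0,0.05,0,0,-80]]])

```text
time: 10.25
tool_pos: [0.5862, 0.0096, 0.2241]
tcp_rot: [1.924, 2.479, 0.001]
wrist_force: [0.5, -1.3, 0.3]
width: 0.997
```

```bash
python3 - <<'E'
from h import *
tool()
cal=get_calibration("wrist"); p,d=read_camera("wrist"); cv2.imwrite("pics/w2.png",p)
s=S(pts("wrist",d,cal).reshape(-1,3))*1000
s=s[np.isfinite(s[:,0])&(abs(s[:,0])<110)&(s[:,1]>-160)&(s[:,1]<12)]; z=s[:,2]
def ext(m,n):
    q=s[m]; r=cv2.minAreaRect(q[:,:2].astype(np.float32)); print(n,len(q),"z",np.median(q[:,2]).round(1),"rect",np.round(r[0],1),np.round(r[1],1),round(r[2],2))
ext((z>71)&(z<82)&(s[:,1]>-3),"bar")
ext((z>73)&(z<84)&(s[:,1]<-30),"block top")
ext((z>62)&(z<69)&(s[:,1]<-30),"step")
ext((z>62)&(z<84)&(s[:,1]<-30),"block all")
E
```

```text
t 10.25 tcp [0.5862 0.0096 0.2241] stage [  1.4 -98.1 224.1] tooly deg 14.38 z [ 0.003 -0.001 -1.   ] F [ 0.55 -1.35  0.33] w 0.997 q [-0.03  0.12  1.83 -0.    1.19 -0.28]
bar 2259 z 73.0 rect [0.6 1.6] [  6.2 180.4] 89.95
block top 2600 z 77.1 rect [  -2.4 -108.9] [41.9 43. ] 0.32
step 1313 z 65.1 rect [ -2.6 -77.9] [41.8 20.7] 0.3
block all 3970 z 76.6 rect [ -2.4 -99. ] [41.9 62.8] 0.26
```

View pics/w2.png

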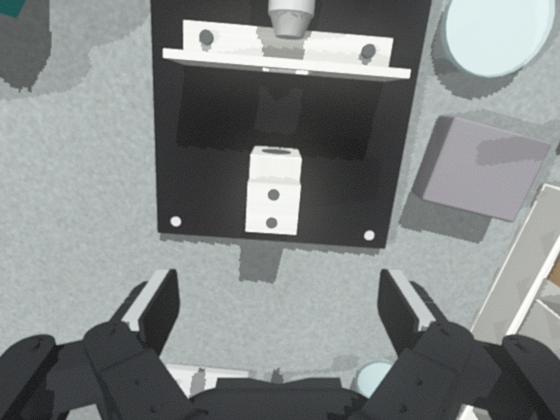

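The wrist view shows the block upright at (275,190) with its specimen end towards the bar and the yaw right. Its centre is at stage x −2.4 mm, against +0.6 mm for the bar centre. Now I'll regrasp on the broad sides.

Call:
step_arm(motion=[[[0.085,-0.0036,-0.0015,-0.03,0,0,-4.5],[0.085,-0.0036,-0.0015,-0.07,0,0,-4.5],[0.085,-0.0036,-0.0015,-0.11,0,0,-4.5],[0.085,-0.0036,-0.0015,-0.14,0,0,-4.5],[0.085,-0.0036,-0.0015,-0.157,0,0,-4.5],[0.085,-0.0036,-0.0015,-0.164,0,0,-4.5],[0.085,-0.0036,-0.0015,-0.164,0,0,-4.5],[0.085,-0.0036,-0.0015,-0.164,0,0,-4.5]]])

```text
time: 11.3
tool_pos: [0.5838, 0.0081, 0.0615]
tcp_rot: [2.024, 2.395, 0.004]
wrist_force: [-0.9, -0.7, 0.1]
width: 0.992
```

Call:
step_arm(motion=[[[0.03,0,0,0,0,0,0],[0.03,0,0,0,0,0,0],[0.03,0,0,0,0,0,0],[0.03,0,0,0,0,0,0],[0.03,0,0,0,0,0,0],[0.03,0,0,0,0,0,0],[0.03,0,0,0.001,0,0,0],[0.03,0,0,0.003,0,0,0]]], newtons=50)

```text
time: 12.3
tool_pos: [0.5826, 0.0082, 0.0632]
tcp_rot: [2.025, 2.397, 0.001]
wrist_force: [-0.7, 0.1, -4.5]
width: 0.486
```

```bash
python3 - <<'E'
from h import *
tool()
E
```

```text
t 12.3 tcp [0.5826 0.0082 0.0632] stage [ -2.4 -98.9  63.2] tooly deg 9.6 z [ 0.003 -0.002 -1.   ] F [-0.74  0.07 -4.54] w 0.486 q [-0.03  0.28  1.97 -0.    0.89 -0.19]
```

Call:
step_arm(motion=[[[0.03,-0.001,0.01,0,0,0,0],[0.03,-0.003,0.025,0,0,0,0],[0.03,-0.005,0.04,0,0,0,0],[0.03,-0.007,0.055,0,0,0,0.2],[0.03,-0.008,0.0635,0,0,0,0.2],[0.03,-0.008,0.0635,0,0,0,0.2],[0.03,-0.008,0.0635,-0.001,0,0,0.2],[0.03,-0.008,0.0635,-0.0015,0,0,0.2]]])

```text
time: 13.3
tool_pos: [0.5749, 0.0715, 0.0623]
tcp_rot: [2.022, 2.4, 0.002]
wrist_force: [-2.0, 0.6, 1.6]
width: 0.483
```

```bash
python3 - <<'E'
from h import *
tool()
E
```

```text
t 13.3 tcp [0.5749 0.0715 0.0623] stage [  0.9 -35.1  62.3] tooly deg 9.76 z [ 0.004 -0.001 -1.   ] F [-1.96  0.55  1.57] w 0.483 q [ 0.08  0.27  1.98 -0.    0.89 -0.09]
```

Call:
step_arm(motion=[[[0.03,-0.0002,0.001,0,0,0,0],[0.03,-0.0003,0.002,0,0,0,0],[0.03,-0.0004,0.0025,0,0,0,0],[0.03,-0.0005,0.003,0,0,0,0],[0.03,-0.0006,0.0035,0,0,0,0],[0.03,-0.0007,0.004,0,0,0,0],[0.03,-0.0007,0.004,0,0,0,0],[0.03,-0.0007,0.004,0,0,0,0]]])

```text
time: 14.3
tool_pos: [0.5746, 0.074, 0.0623]
tcp_rot: [2.02, 2.399, 0.0]
wrist_force: [0.8, -7.5, -4.7]
width: 0.481
```

```bash
python3 - <<'E'
from h import *
tool()
E
```

```text
t 14.3 tcp [0.5746 0.074  0.0623] stage [  1.  -32.7  62.3] tooly deg 9.79 z [ 0.004 -0.004 -1.   ] F [ 0.81 -7.47 -4.7 ] w 0.481 q [ 0.09  0.27  1.98 -0.01  0.89 -0.08]
```

Call:
step_arm(motion=[[[0.03,-0.0001,0.001,-0.0005,0,0,0],[0.03,-0.0001,0.001,-0.001,0,0,0],[0.03,-0.0001,0.001,-0.0015,0,0,0],[0.03,-0.0001,0.001,-0.002,0,0,0],[0.03,-0.0001,0.001,-0.0025,0,0,0],[0.03,-0.0001,0.001,-0.0025,0,0,0],[0.03,-0.0001,0.001,-0.0025,0,0,0],[0.03,-0.0001,0.001,-0.0025,0,0,0]]])

```text
time: 15.3
tool_pos: [0.5747, 0.0739, 0.0622]
tcp_rot: [2.02, 2.398, -0.002]
wrist_force: [-6.2, -6.7, 11.3]
width: 0.48
```

```bash
python3 - <<'E'
from h import *
tool()
E
```

```text
t 15.3 tcp [0.5747 0.0739 0.0622] stage [  1.1 -32.7  62.2] tooly deg 9.8 z [ 0.004 -0.005 -1.   ] F [-6.16 -6.71 11.3 ] w 0.48 q [ 0.09  0.27  1.98 -0.01  0.89 -0.08]
```

The block sits firmly on the plate and against the bar. I'll release and rise.

Call:
step_arm(motion=[[[0.03,0,0,0,0,0,0],[0.085,0,0,0,0,0,0],[0.085,0,0,0,0,0,0],[0.085,0,0,0,0,0,0],[0.085,0,0,0,0,0,0],[0.085,0,0,0,0,0,0],[0.085,0,0,0.01,0,0,0],[0.085,0,0,0.03,0,0,0]]])

```text
time: 16.3
tool_pos: [0.5739, 0.0738, 0.0924]
tcp_rot: [2.02, 2.399, -0.004]
wrist_force: [0.1, -0.2, -0.2]
width: 0.995
```

Call:
step_arm(motion=[[[0.085,0,0,0.02,0,0,0],[0.085,0,0,0.05,0,0,0],[0.085,0,0,0.09,0,0,0],[0.085,0,-0.005,0.13,0,0,0],[0.085,0,-0.01,0.15,0,0,0],[0.085,0,-0.02,0.16,0,0,0],[0.085,0,-0.02,0.16,0,0,0],[0.085,0,-0.02,0.16,0,0,0]]])

```text
time: 17.3
tool_pos: [0.573, 0.0537, 0.2505]
tcp_rot: [2.023, 2.401, -0.007]
wrist_force: [-0.3, -0.2, -0.5]
width: 0.999
```

```bash
python3 - <<'E'
from h import *
tool()
cal=get_calibration("wrist"); p,d=read_camera("wrist"); cv2.imwrite("pics/w3.png",p)
W=pts("wrist",d,cal); s=S(W.reshape(-1,3))*1000
s=s[np.isfinite(s[:,0])&(abs(s[:,0])<110)&(s[:,1]>-160)&(s[:,1]<12)]; z=s[:,2]
def ext(m,n):
    q=s[m]; r=cv2.minAreaRect(q[:,:2].astype(np.float32)); print(n,len(q),"z",np.median(q[:,2]).round(1),"rect",np.round(r[0],1),np.round(r[1],1),round(r[2],2))
ext((z>70)&(z<82)&(s[:,1]>-2)&(abs(s[:,0])>30),"bar")
ext((z>73)&(z<84)&(s[:,1]<-12),"block top")
ext((z>62)&(z<69)&(s[:,1]<-3)&(abs(s[:,0])<22),"step")
for x in (-15,-5,5,15):
    q=s[(abs(s[:,0]-x)<2)&(z>30)&(z<69)&(s[:,1]<3)]; print(x,q[np.argsort(-q[:,1])][:3].round(1).tolist())
# switch from the earlier top/scene pictures
for c in("top","scene"):
    W=pts(c,np.load(c+"0.npy")); X=W[(abs(W[...,0]-.57)<.09)&(abs(W[...,1]+.28)<.085)]
    for lo,hi in((.003,.02),(.08,.097),(.12,.16)):
        q=X[(X[:,2]>lo)&(X[:,2]<hi)]
        if len(q)>4:
            r=cv2.minAreaRect((q[:,:2]*1000).astype(np.float32)); print(c,lo,len(q),np.median(q,0).round(4),np.round(r[0],1),np.round(r[1],1),round(r[2],1), q[:,2].max().round(3))
E
```

```text
t 17.3 tcp [0.573  0.0537 0.2505] stage [ -4.1 -52.4 250.5] tooly deg 9.77 z [-0.001 -0.005 -1.   ] F [-0.28 -0.2  -0.46] w 0.999 q [ 0.05  0.08  1.82 -0.01  1.24 -0.12]
bar 1050 z 73.1 rect [0.6 2. ] [  5.9 180.3] 89.84
block top 2311 z 77.2 rect [  1.  -42.2] [42.1 41.7] 89.44
step 1063 z 65.1 rect [  0.8 -12.4] [18.7 41.5] 89.81
-15 [[-16.1, -2.3, 65.7], [-13.5, -2.3, 65.3], [-15.2, -2.3, 65.1]]
-5 [[-5.7, -2.3, 65.4], [-4.0, -2.4, 65.1], [-3.1, -2.4, 64.9]]
5 [[3.8, -2.4, 64.8], [5.5, -2.4, 64.7], [4.6, -2.4, 64.6]]
15 [[13.3, -2.4, 65.4], [16.7, -2.4, 65.4], [15.0, -2.4, 65.1]]
top 0.003 876 [ 0.5545 -0.2757  0.0071] [ 569.7 -279.5] [178.8 166.6] 0.4 0.019
top 0.08 221 [ 0.5684 -0.3003  0.0867] [ 568.4 -292.7] [42.  56.6] 6.5 0.092
top 0.12 61 [ 0.5626 -0.2567  0.1412] [ 562.8 -258.3] [22.7 18.6] 88.5 0.149
scene 0.003 1269 [ 0.5901 -0.2782  0.0091] [ 570.3 -280.3] [179.2 168.6] 0.2 0.02
scene 0.08 337 [ 0.5731 -0.301   0.0884] [ 569.4 -294. ] [45.5 57.2] 5.9 0.096
scene 0.12 105 [ 0.5705 -0.2604  0.1402] [ 566.5 -260.6] [21.9 16.3] 81.7 0.148
```

View pics/w3.png

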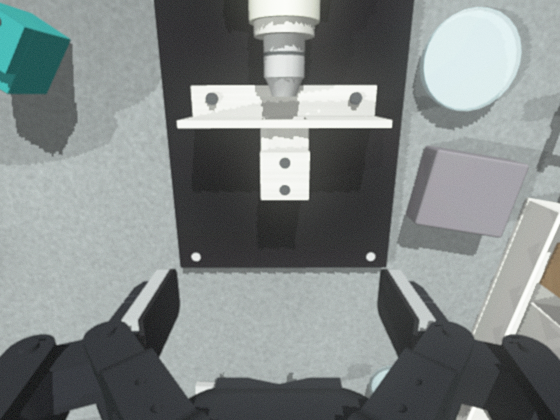

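The block stands centred (x 1.0 mm against 0.6 mm for the bar centre), flush and square, with the disc end at the bar; it's at (285,165) in the picture. Next is the near switch.

Call:
step_arm(motion=[[[0.0,-0.005,-0.03,0.01,0,0,0],[0.0,-0.012,-0.075,0.01,0,0,0],[0.0,-0.019,-0.12,0.01,0,0,-1],[0.0,-0.026,-0.165,0.01,0,0,-2],[0.0,-0.034,-0.21,0.01,0,0,-3],[0.0,-0.042,-0.255,0.01,0,0,-3],[0.0,-0.05,-0.295,0.005,0,0,-3],[0.0,-0.054,-0.317,0,0,0,-3]]])

```text
time: 18.35
tool_pos: [0.5181, -0.2645, 0.2489]
tcp_rot: [2.088, 2.347, -0.008]
wrist_force: [-0.0, 0.4, -0.1]
width: -0.001
```

```bash
python3 - <<'E'
from h import *
tool()
cal=get_calibration("wrist"); p,d=read_camera("wrist"); cv2.imwrite("pics/w4.png",p)
W=pts("wrist",d,cal)
for t in("roller","switch"): print(t,[(np.round(w("wrist",r["xyz"]),3).tolist(),round(r["score"],2)) for r in spot_in("wrist",t)])
X=W[(abs(W[...,0]-.57)<.09)&(abs(W[...,1]+.28)<.085)]
for lo,hi in((.003,.02),(.08,.097),(.12,.16)):
    q=X[(X[:,2]>lo)&(X[:,2]<hi)]
    if len(q)>4:
        r=cv2.minAreaRect((q[:,:2]*1000).astype(np.float32)); print(lo,len(q),np.median(q,0).round(4),np.round(r[0],1),np.round(r[1],1),round(r[2],1), q[:,2].max().round(3))
E
```

```text
t 18.35 tcp [ 0.5181 -0.2645  0.2489] stage [-112.9 -356.4  248.9] tooly deg 6.7 z [-0.003 -0.004 -1.   ] F [-0.04  0.4  -0.05] w -0.001 q [-0.51  0.09  1.81 -0.01  1.24 -0.63]
roller []
switch [([0.736, -0.436, 0.01], 0.8), ([0.565, -0.28, 0.005], 0.74)]
0.003 4982 [ 0.5533 -0.2734  0.0071] [ 568.3 -290.2] [100.1  90.7] 7.4 0.02
0.08 1761 [ 0.5672 -0.3033  0.0869] [ 568.8 -293.7] [42.1 57.9] 6.5 0.096
0.12 834 [ 0.5626 -0.2575  0.1417] [ 564.2 -260.1] [19.9 22.3] 6.6 0.146
```

View pics/w4.png

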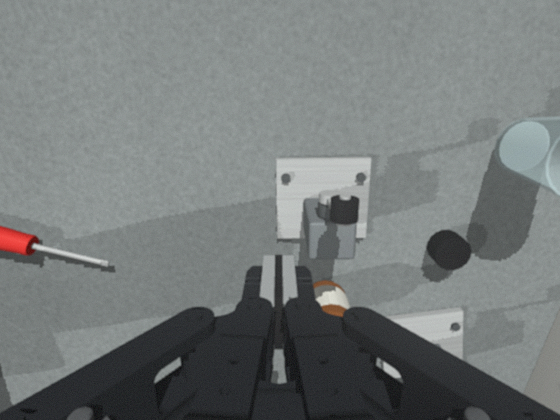

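The roller is at (343,206) in the picture. The foot fit gives the roller at (0.564, −0.260) and a yaw of about 7°. I'll descend and push along the switch's +x.

Call:
step_arm(motion=[[[0.0,0,0,-0.03,0,0,0],[0.0,0,0,-0.06,0,0,0],[0.0,0,0,-0.09,0,0,0],[0.0,0,0,-0.11,0,0,0],[0.0,0,0,-0.119,0,0,0],[0.0,0,0,-0.119,0,0,0],[0.0,0.005,0.0006,-0.119,0,0,0],[0.0,0.01,0.0012,-0.119,0,0,0]]])

```text
time: 19.5
tool_pos: [0.5296, -0.2624, 0.1313]
tcp_rot: [2.087, 2.346, -0.007]
wrist_force: [0.3, 0.6, -0.8]
width: 0.001
```

Call:
step_arm(motion=[[[0.0,0.007,0.001,0,0,0,0],[0.0,0.015,0.002,0,0,0,0],[0.0,0.023,0.003,0,0,0,0],[0.0,0.031,0.004,0,0,0,0],[0.0,0.038,0.005,0,0,0,0],[0.0,0.046,0.006,0,0,0,0],[0.0,0.052,0.0065,0,0,0,0],[0.0,0.052,0.0065,0,0,0,0]]])

```text
time: 20.5
tool_pos: [0.5801, -0.2552, 0.1296]
tcp_rot: [-2.086, -2.345, 0.01]
wrist_force: [-6.4, -0.4, -3.4]
width: 0.001
```

```bash
python3 - <<'E'
from h import *
tool()
for c in("top","scene"):
    p,d=read_camera(c); cv2.imwrite(f"pics/{c}5.png",p)
    print(c,[(np.round(w(c,r["xyz"]),3).tolist(),round(r["score"],2)) for r in spot_in(c,"roller")])
p=cv2.imread("pics/scene5.png"); cv2.imwrite("pics/s5c.png",cv2.resize(p[180:300,140:260],None,fx=5,fy=5))
E
```

```text
t 20.5 tcp [ 0.5801 -0.2552  0.1296] stage [ -50.2 -357.9  129.6] tooly deg 6.7 z [-0.006 -0.003 -1.   ] F [-6.4  -0.38 -3.42] w 0.001 q [-0.45  0.29  1.81 -0.01  1.05 -0.57]
top [([0.711, -0.441, 0.139], 0.64)]
scene [([0.602, -0.257, 0.123], 0.7), ([0.719, -0.444, 0.134], 0.63)]
```

View pics/s5c.png

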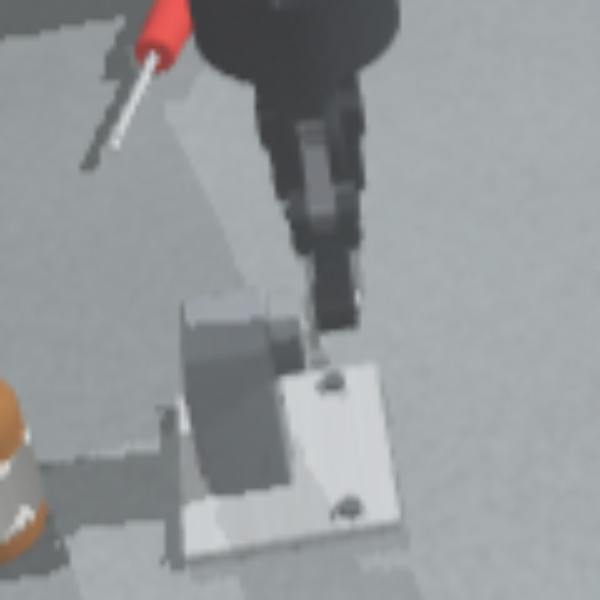

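The crop shows the lever leaning over to about (335,300) under the finger, and the roller has moved about 35 mm. I'll push 6 mm more for margin, then retract.

Call:
step_arm(motion=[[[0.0,0.004,0.0005,0,0,0,0],[0.0,0.007,0.001,0,0,0,0],[0.0,0.007,0.001,0,0,0,0],[0.0,0.007,0.001,0,0,0,0],[0.0,-0.002,0,0,0,0,0],[0.0,-0.015,-0.002,0,0,0,0],[0.0,-0.03,-0.004,0,0,0,0],[0.0,-0.045,-0.006,0,0,0,0]]])

```text
time: 21.7
tool_pos: [0.5344, -0.2614, 0.1302]
tcp_rot: [-2.087, -2.346, 0.008]
wrist_force: [1.3, 0.3, -0.2]
width: 0.001
```

Call:
step_arm(motion=[[[0.0,-0.01,-0.001,0,0,0,0],[0.0,-0.025,-0.003,0,0,0,0],[0.0,-0.03,-0.004,0.03,0,0,0],[0.0,-0.03,-0.004,0.07,0,0,0],[0.0,-0.03,-0.01,0.11,0,0,0],[0.0,-0.03,-0.03,0.13,0,0,0],[0.0,-0.03,-0.06,0.13,0,0,0],[0.0,-0.03,-0.09,0.13,0,0,0]]])

```text
time: 22.7
tool_pos: [0.5043, -0.3523, 0.261]
tcp_rot: [2.087, 2.347, -0.008]
wrist_force: [0.9, 0.1, -0.2]
width: -0.003
```

```bash
python3 - <<'E'
from h import *
tool()
for c in("top","scene"):
    p,d=read_camera(c); cv2.imwrite(f"pics/{c}6.png",p); W=pts(c,d)
    for t in ("roller","slide_box","dish","bottle","beaker","mount","screwdriver"):
        print(c,t,[(np.round(w(c,r["xyz"]),3).tolist(),round(r["score"],2)) for r in spot_in(c,t)][:2])
    X=W[(abs(W[...,0]-.57)<.07)&(abs(W[...,1]+.26)<.03)]; q=X[(X[:,2]>.125)&(X[:,2]<.155)]; print("roller pts",np.median(q,0).round(4),len(q))
    s=S(W.reshape(-1,3))*1000; s=s[np.isfinite(s[:,0])&(abs(s[:,0])<30)&(s[:,1]>-75)&(s[:,1]<-12)&(s[:,2]>73)&(s[:,2]<86)]
    r=cv2.minAreaRect(s[:,:2].astype(np.float32)); print("block",np.round(r[0],1),np.round(r[1],1),r[2])
E
```

```text
t 22.7 tcp [ 0.5043 -0.3523  0.261 ] stage [-141.6 -440.5  261. ] tooly deg 6.71 z [-0.003 -0.004 -1.   ] F [ 0.86  0.05 -0.18] w -0.003 q [-0.65  0.15  1.73 -0.01  1.27 -0.76]
top roller []
top slide_box [([0.763, 0.066, 0.034], 0.6)]
top dish [([0.731, 0.189, 0.019], 0.83)]
top bottle []
top beaker [([0.781, -0.212, 0.046], 0.66), ([0.543, 0.154, 0.01], 0.35)]
top mount [([0.716, -0.325, 0.027], 0.45)]
top screwdriver []
roller pts [ 0.5629 -0.2564  0.1415] 62
block [ -0.  -40.8] [42.  42.3] 89.82646942138672
scene roller [([0.72, -0.442, 0.131], 0.86), ([0.565, -0.268, 0.133], 0.44)]
scene slide_box [([0.777, 0.061, 0.035], 0.64)]
scene dish [([0.739, 0.188, 0.015], 0.63)]
scene bottle [([0.763, -0.207, 0.054], 0.73), ([0.607, -0.412, 0.068], 0.64)]
scene beaker []
scene mount [([0.728, -0.327, 0.027], 0.95)]
scene screwdriver []
roller pts [ 0.57   -0.2605  0.1406] 101
block [  0.2 -43.1] [43.1 46.2] 89.27620697021484
```

View pics/scene6.png

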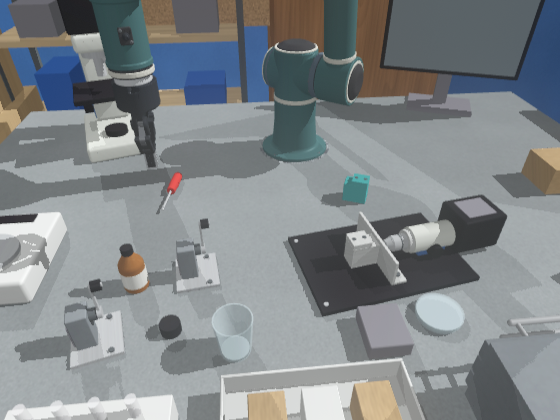

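The picture shows the roller arm upright again at (204,225), the block on the bar at (361,250), and the bystanders where they were. The arm is clear of everything.

```bash
python3 -c "
from workcell import *
print(finish_job())"
```

```text
the job is handed in; nothing more can be done
None
```

The block now stands turned a quarter on the stage with its disc end against the bracket, released. The switch was pushed over and has sprung back. I handed the job in at about 23 s of the 62 s allowed, and no verdict is reported.

- **How I did it:** I picked the block off the bar by its narrow ends, turned it 90° and set it down clear of the bar. I then regrasped it by its broad sides, slid it on until it touched the bar (about 7 N), pressed it down on the plate and let go. With the fingers shut, I pushed the roller of the near switch over and backed away.
- **Block:** After release, the wrist camera put it 0.4 mm off the window centre, square within about 0.5° and flush within measurement error. After the switch push, the top and scene cameras both showed it still centred. Their readings across the bar differed by about 2 mm, which is their calibration error.
- **Switch:** The roller was measured about 35 mm over and 10 mm down (the click is at 31 mm and 8 mm), and I then pushed 7 mm more. Afterwards it was back at its rest position. I did not read the arm angle directly.
- **Bystanders:** The slide box, dish, beaker, mount and bottle were within a few mm of their starting places. In the last look the top camera's network missed the bottle, roller and screwdriver. The scene camera's network missed the beaker and screwdriver, and once took the beaker for the bottle. I checked the screwdriver by eye in the last picture, and it had not moved.

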